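# Unlock the tool chest's safety bolt

### The job

Unlock the small tool chest on the bench: press its long yellow safety catch down with one fingertip and, keeping it held down, push the bolt by its red tab with the other fingertip from the keeper all the way back to its stop (towards the hinged end of the lid). Only then let the catch go, so that it springs up and locks the bolt open, and take the hand away. Touch and push only: grasp and lift nothing, and leave the loose things on and around the chest where they are.

Things in the scene. Friction and masses are not known exactly. Their poses are not given: they have to be found in the camera images.
- tool_chest: Low wooden tool chest fixed to the bench, 63 mm high. Origin on the bench; in its frame it spans x -0.110 to 0.120, y -0.070 to 0.070, z up. x points from the hinged end of the lid to the keeper end (dark strip). On top, both along x: catch bar at y = +0.027, bolt at y = -0.024 (51 mm apart). All else on it stays below 81 mm above the bench.
- catch_top (a point): Centre of the top face of the yellow catch bar, 96 mm above the bench when up. The bar is 116 mm long along the chest's x and 26 mm wide along its y, 5 mm thick; it may be pressed anywhere along its length, and a finger may slide along it while pressing.
- catch (a joint): How far the catch is pressed straight down, m: 0 = up, 0.008 = fully down on its stop. Spring: about 2 N at first, 5.5 N fully down. The bolt is free from 0.005 on; if let go on the way the catch springs up into a notch of the bolt and jams it. With the bolt fully back it springs up to 0 and locks it.
- tab_top (a point): Centre of the top face of the red tab on the bolt, 106 mm above the bench. The tab is 12 mm (chest x) x 30 mm (y) x 20 mm high and stands 10 mm above the catch bar when that is up, 18 mm when it is fully down. Push on its flat side that faces +x of the chest. Bolt and guides under it stay below 81 mm.
- bolt (a joint): How far the steel bolt is drawn back, m: 0 = shot into the keeper (start), 0.050 = fully back on its stop. It moves along the chest's -x, with about 2 N of friction, and stays where it is left.
- flat_key: Loose flat steel key, 62 x 12 x 6 mm, lying on the hinged end of the chest's lid. Origin under its centre. Leave alone.
- offcut_6: Loose block of wood, 30 x 60 x 30 mm, on the bench to the right of the chest. Origin under its centre. Leave alone.
- masking_roll: Loose roll of masking tape, 96 mm across, 24 mm high, on the bench. Origin under its centre. Leave alone.
- sanding_block: Loose cork sanding block, 63 x 113 x 34 mm, on the bench beyond the chest. Origin under its centre. Leave alone.

How it is judged:
On the way, in this order (a step that is already met when the one before it is completed fails the run):
1. a finger holds the catch down while the bolt is still in the keeper (value of joint catch above 0.004 m and contact force between the fingers and catch above 0.3 N and value of joint bolt below 0.008 m), for 0.1 s.
2. the bolt is fully back while a finger still holds the catch down (value of joint catch above 0.0035 m and contact force between the fingers and catch above 0.3 N and value of joint bolt above 0.046 m), for 0.1 s.
At the end, for the whole second after the job is handed in: the bolt is at least 45 of its 50 mm back, the catch has sprung up to within 1.5 mm of its top, and the loose things are within 15 mm of where they were (value of joint bolt above 0.045 m and value of joint catch below 0.0015 m and distance of each of flat_key, offcut_6, masking_roll, sanding_block from where it was at the start of the episode below 0.015 m); the robot touches nothing.
It fails at once if the catch is let up while the bolt is on its way (value of joint catch below 0.0025 m and value of joint bolt between 0.008 and 0.042 m).
It fails at once if the flat key is displaced (distance of flat_key from where it was at the start of the episode above 0.02 m).
It fails at once if the wooden block is displaced (distance of offcut_6 from where it was at the start of the episode above 0.02 m).
It fails at once if the roll of tape is displaced (distance of masking_roll from where it was at the start of the episode above 0.02 m).
It fails at once if the sanding block is displaced (distance of sanding_block from where it was at the start of the episode above 0.02 m).
It also fails if it takes over 35 s, if anything falls off the work surface, if the arm or the gripper's body presses on something with over 40 N, if the wrist force passes 120 N, or if a joint passes its speed limit or range.

### The arm

A 7-joint arm with a two-finger parallel gripper is mounted at the origin on a cart in front of the work surface, level with it; the furniture and walls round the work are solid. World frame = base frame: x ahead of the robot, y to its left, z up, the work surface at z = 0. Lengths are in m, angles in rad, forces in N, time in s.
With the tool pointing down it reaches from about 0.4 to 0.85 m from the base axis. Payload 10.4 kg.
Tool frame: the origin (TCP) lies at the centre of the arm's flange, where the gripper is bolted on; the fingertips stand 182 mm ahead of it and the grasp point (between the pads) lies 164 mm ahead of it; z points along the fingers, y is the line along which they close (so a half turn about z gives the same grasp; the last joint's range is limited). The gripper opens to 87 mm and grips with 3 to 60 N. Pads are 19 mm wide; open, the fingers measure 117 mm over their backs; the gripper's body (75 mm by 190 mm) begins 51 mm behind the grasp point.
Start: joints at [1.102, 0.332, -0.065, 1.46, 0.022, 1.35, -0.088], TCP at [0.27, -0.564, 0.405] pointing down, gripper open.
Joint ranges: [-2.6, 2.6], [-0.5, 2.12], [-1.47, 1.34], [0.16, 2.42], [-1.27, 4.41], [0.06, 2.06], [-2.6, 2.6]. Speed limits (rad/s): [2.22, 2.22, 2.79, 2.79, 3.14, 3.14, 3.14].

### API

Orientations are given as a unit quaternion [x, y, z, w].
In Python, from bench import r, eyes, job gives the robot as it stands. The module is installed in compiled form; this text tells all that it offers.
- The arm moves only by the shell command python3 -m inch 'ROWS' [OPENING] [FORCE]. ROWS is JSON, a list of rows, each a list of 6 numbers: the shift along the tool's x, y, z normalised to -1 to 1, where 1 is 4 cm, then the turn, a rotation vector about the tool's x, y, z normalised to -1 to 1, where 1 is 0.12 rad. In form: [[x, y, z, wx, wy, wz], ...]. A call has exactly 5 rows; each row shifts and turns the commanded pose from where the row before left it, along the tool's axes as they then stand; what a row does not reach is not made up. A row lasts 1/12 s, in which the tool goes at most 41.7 mm and 7.16 degrees, less where a joint would pass 70% of its speed; a pose out of reach is approached as far as the arm can. A call with a number of a shift or a turn outside -1 to 1 is refused whole. A call with a gripper value outside its range is refused whole. OPENING is the gripper command: -1 is shut, 1 is fully open, values between are in proportion, set as the call begins (- or left out, the last holds). The fingers move at their own pace and stop on an object; FORCE is the grip in N (left out, the last holds). Time passes only in rows, so rows that do not move let the fingers close, or fill a call up. It gives the time, the measured TCP pose, the force, the opening and the grip force at its end, in the units of the state.
- r.read_state(): the state, without advancing time (a new reading comes with each control period).
- eyes.camera(name): name is "side" or "top"; returns a dict with "pixels" (384x512x3 uint8, red, green, blue), "fx", "fy", "cx", "cy" (pixels), "extrinsics" (4x4, takes a point from camera to world coordinates). Camera axes: x right, y down, z forward; pixel columns grow to the right and rows downward; lengths in m; the calibration is good to about 2 mm. A picture is of the moment at which its call begins. There is no depth.
- job.close_job(): hands the job in; it is judged then, once.
The state is a dict: "time": time; "joint_positions": joint angles; "joint_vel": joint speeds; "joint_torque": joint torques, N m; "ee_pos": TCP position; "eef_rot": TCP orientation; "ft_force": force on the tool from outside, world axes, zero at the start; "torque": the same for the moment, N m; "width": finger opening in m; "grip_force": force on a finger pad.
Only numpy, scipy, OpenCV 4.12 (cv2) and the standard library are available. Lean on these libraries where they do the work, as an engineer would, in place of code of your own. Each camera call takes 0.05 s, during which the arm holds its last target. There are 200 camera calls.

## Working session

There is one attempt and no reset: what is moved stays moved. The work goes in short steps, Python scripts to look and compute and a shell command to move; the robot and the scene stay as the last step left them, time stands still between calls to the robot, and variables do not carry over. Pictures are saved under pics/ and viewed, at most 12 in all, crops included, and the job is handed in when it is done.

```bash
mkdir -p pics; python3 - <<'E'
from bench import r,eyes
import cv2,numpy as np
s=r.read_state();print({k:np.round(v,3).tolist() for k,v in s.items()})
for n in("top","side"):
    c=eyes.camera(n);cv2.imwrite(f"pics/{n}0.png",c["pixels"][:,:,::-1]);np.save(f"pics/{n}0.npy",c["pixels"])
    print(n,c["fx"],c["fy"],c["cx"],c["cy"],np.round(c["extrinsics"],4).tolist())
E
```

```text
{'time': 0.0, 'joint_positions': [1.102, 0.333, -0.065, 1.461, 0.022, 1.35, -0.089], 'joint_vel': [-0.0, -0.0, 0.001, -0.002, -0.002, 0.001, 0.0], 'joint_torque': [0.0, -62.326, 0.025, -38.99, -0.061, 0.04, 0.0], 'ee_pos': [0.269, -0.564, 0.404], 'eef_rot': [0.975, 0.221, -0.0, -0.001], 'ft_force': [-0.029, -0.186, -0.127], 'torque': [0.005, 0.014, -0.005], 'grip_force': 0.0, 'width': 0.087}
top 432.1645813005644 432.1645813005644 258.13694988523054 186.3822724552684 [[-0.0124, -0.9881, 0.1535, 0.4365], [-0.9999, 0.0135, 0.0061, 0.0522], [-0.0081, -0.1534, -0.9881, 1.0559], [0.0, 0.0, 0.0, 1.0]]
side 478.03594906857626 478.03594906857626 252.83107762337775 190.68750736746077 [[-0.9629, -0.1718, 0.2079, 0.3649], [-0.2695, 0.5843, -0.7655, 0.8912], [0.01, -0.7931, -0.609, 0.7595], [0.0, 0.0, 0.0, 1.0]]
```

View pics/top0.png

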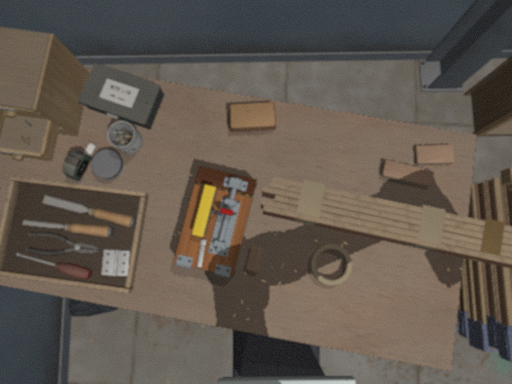

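View pics/side0.png

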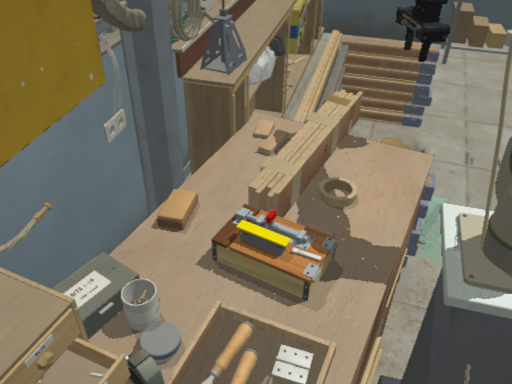

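The top view shows the yellow catch at (204,210), the red tab at (227,211), and the key at (202,250) on the near (hinged) end. Chest x therefore points away from the robot, tilted slightly right. The board bundle starts at about (265,195), to the right.

```bash
cat > h.py <<'E'
import numpy as np,cv2
from bench import r,eyes
def cast(c,uv,z):
    E=c["extrinsics"];uv=np.atleast_2d(uv).astype(float)
    d=np.c_[(uv[:,0]-c["cx"])/c["fx"],(uv[:,1]-c["cy"])/c["fy"],np.ones(len(uv))]@E[:3,:3].T
    return E[:3,3]+d*((z-E[2,3])/d[:,2])[:,None]
def proj(c,P):
    E=c["extrinsics"];q=(np.atleast_2d(P)-E[:3,3])@E[:3,:3]
    return np.c_[q[:,0]/q[:,2]*c["fx"]+c["cx"],q[:,1]/q[:,2]*c["fy"]+c["cy"]]
def blob(c,col):
    h=cv2.cvtColor(c["pixels"],cv2.COLOR_RGB2HSV);
    m=cv2.inRange(h,(22,150,90),(33,255,255)) if col=="y" else cv2.inRange(h,(0,170,70),(4,255,255))|cv2.inRange(h,(174,170,70),(180,255,255))
    n,l,st,ce=cv2.connectedComponentsWithStats(m)
    best=[i for i in range(1,n) if 150<ce[i][0]<330 and 150<ce[i][1]<270]
    i=max(best,key=lambda i:st[i][4]);return (l==i).astype(np.uint8),st[i],ce[i]
E
python3 - <<'E'
from h import *
for n in("top","side"):
    c=eyes.camera(n)
    for col,z in(("y",.096),("r",.106)):
        m,st,ce=blob(c,col);k=cv2.findContours(m,0,2)[0][0]
        b=cv2.boxPoints(cv2.minAreaRect(k));print(n,col,st,ce,cast(c,ce,z).round(4).tolist());print(cast(c,b,z)[:,:2].round(4).tolist())
    x0,y0=(160,150) if n=="top" else (200,160)
    im=c["pixels"][y0:y0+135,x0:x0+180,::-1];cv2.imwrite(f"pics/{n}z.png",cv2.resize(im,None,fx=4.4,fy=4.4,interpolation=2))
E
```

```text
top y [192 184  24  53 625] [203.1456 209.8096] [[0.5344, 0.1815, 0.096]]
[[0.4816, 0.2094], [0.5949, 0.1802], [0.5873, 0.1534], [0.4742, 0.183]]
top r [220 208  13   7  52] [225.92307692 211.17307692] [[0.5297, 0.1298, 0.106]]
[[0.5289, 0.1434], [0.5382, 0.1403], [0.5294, 0.1151], [0.5202, 0.1182]]
side y [236 220  55  27 546] [263.20512821 232.6978022 ] [[0.533, 0.187, 0.096]]
[[0.5932, 0.1861], [0.5944, 0.1551], [0.477, 0.1866], [0.4785, 0.2155]]
side r [267 209   9  14  83] [270.89156627 215.61445783] [[0.5284, 0.1419, 0.106]]
[[0.5369, 0.1616], [0.5342, 0.1174], [0.5195, 0.1236], [0.5227, 0.1672]]
```

View pics/topz.png

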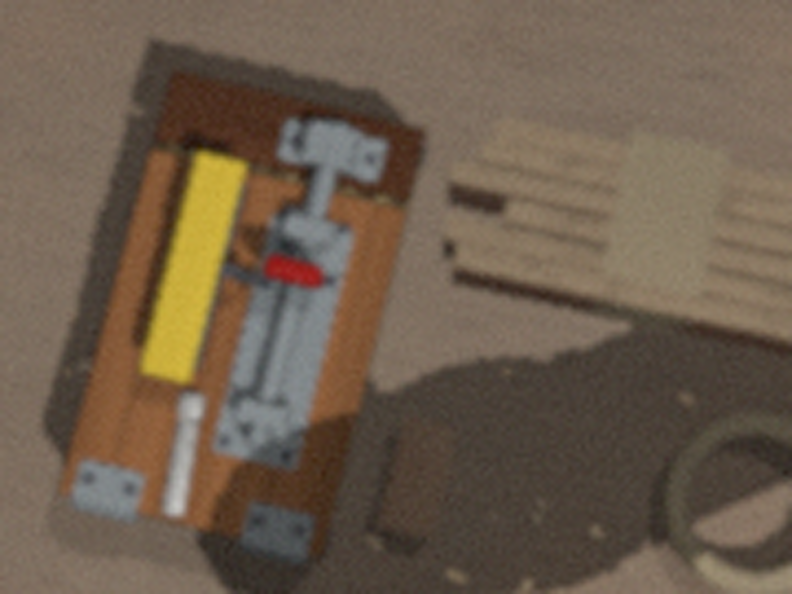

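View pics/sidez.png

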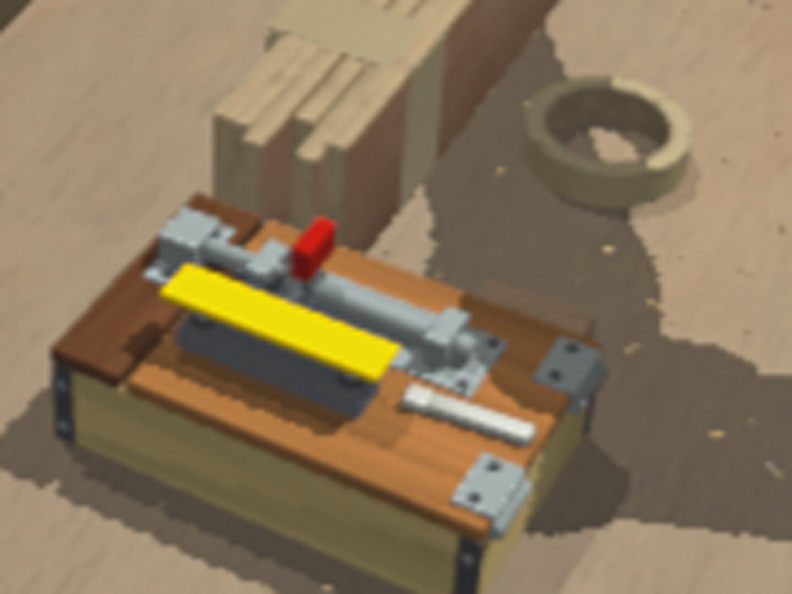

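Both views agree: chest x is yawed about -14.6°, the catch is at about (.534,.183), and the tab front face is about 14 mm ahead of the catch centre. I'll travel high with the tool unturned, then rotate so that tool x lies along chest -x.

```bash
R='[[0.71,-0.65,0,0,0,0],[0.71,-0.65,0,0,0,0],[0.71,-0.65,0,0,0,0],[0.71,-0.65,0,0,0,0],[0.71,-0.65,0,0,0,0]]'; :
python3 -m inch '[[0.71,-0.65,0,0,0,0],[0.71,-0.65,0,0,0,0],[0.71,-0.65,0,0,0,0],[0.71,-0.65,0,0,0,0],[0.71,-0.65,0,0,0,0]]' -0.17
python3 -m inch '[[0.71,-0.65,0,0,0,0],[0.71,-0.65,0,0,0,0],[0.71,-0.65,0,0,0,0],[0.71,-0.65,0,0,0,0],[0.71,-0.65,0,0,0,0]]'
python3 -m inch '[[0.71,-0.65,0,0,0,0],[0.71,-0.65,0,0,0,0],[0.71,-0.65,0,0,0,0],[0.71,-0.65,0,0,0,0],[0.71,-0.65,0,0,0,0]]'
python3 - <<'E'
from h import *
print(np.round(r.read_state()["joint_positions"],2),r.read_state()["eef_rot"])
# bundle height: side-view near corner bottom/top, top-view corner
c=eyes.camera("side");b=cast(c,(284,217),0)[0]
for z in(.08,.1,.12,.14,.16):print(z,proj(c,[b[0],b[1],z]).round(0))
print(b);c=eyes.camera("top");print(cast(c,[(263.4,212.5),(262,192)],.12))
E
```

```text
time: 0.62
ee_pos: [0.3419, -0.3836, 0.4046]
eef_rot: [0.975, 0.221, -0.0, 0.0]
ft_force: [0.8, -0.0, 1.4]
width: 0.0614
grip_force: 0.0
time: 1.03
ee_pos: [0.4138, -0.205, 0.4049]
eef_rot: [0.975, 0.221, 0.0, 0.0]
ft_force: [0.8, -1.0, -0.2]
width: 0.0374
grip_force: 0.0
time: 1.45
ee_pos: [0.4859, -0.0265, 0.4049]
eef_rot: [0.975, 0.221, 0.0, 0.0]
ft_force: [1.5, -1.3, 0.2]
width: 0.0366
grip_force: 0.0
[ 0.52  0.06 -0.58  1.79  0.04  1.3  -1.19] [9.75289837e-01 2.20929013e-01 2.14356849e-04 2.44040927e-04]
0.08 [[286. 191.]]
0.1 [[286. 184.]]
0.12 [[287. 177.]]
0.14 [[287. 170.]]
0.16 [[288. 163.]]
[5.22949934e-01 1.64122883e-02 1.11022302e-16]
[[0.52436181 0.04729686 0.12      ]
 [0.56934736 0.04971683 0.12      ]]
```

```bash
python3 -m inch '[[0.71,-0.64,0,0,0,0],[0.71,-0.64,0,0,0,0],[0.71,-0.64,0,0,0,0],[0.71,-0.64,0,0,0,0],[0.71,-0.64,0,0,0,0]]' >/dev/null
python3 -m inch '[[0,0,0,0,0,-1],[0,0,0,0,0,-1],[0,0,0,0,0,-1],[0,0,0,0,0,-1],[0,0,0,0,0,-1]]' >/dev/null
python3 -m inch '[[0,0,0,0,0,-1],[0,0,0,0,0,-1],[0,0,0,0,0,-1],[0,0,0,0,0,-1],[0,0,0,0,0,-1]]' >/dev/null
python3 -m inch '[[0,0,0,0,0,-1],[0,0,0,0,0,-1],[0,0,0,0,0,-1],[0,0,0,0,0,-1],[0,0,0,0,0,-1]]' >/dev/null
python3 -m inch '[[0,0,0,0,0,-1],[0,0,0,0,0,-1],[0,0,0,0,0,-1],[0,0,0,0,0,-1],[0,0,0,0,0,-1]]' 
cat >> h.py <<'E'
from scipy.spatial.transform import Rotation as Ro
TH=np.radians(-14.6);X=np.array([np.cos(TH),np.sin(TH)]);Y=np.array([-X[1],X[0]])
def where(catch):
    s=r.read_state();R=Ro.from_quat(s["eef_rot"]).as_matrix();p=np.array(s["ee_pos"])+.182*R[:,2]
    d=p[:2]-catch
    print("t",round(s["time"],2),"tip",p.round(4),"rel catch cx,cy mm",(d@X*1e3).round(1),(d@Y*1e3).round(1),"yaw err deg",np.degrees(np.arctan2(R[1,0],R[0,0])-TH-np.pi).round(2),"tilt",np.degrees(R[:2,2]).round(2),"F",np.round(s["ft_force"],1),"q",np.round(s["joint_positions"],2))
E
python3 - <<'E'
from h import *
where(np.array([.534,.183]))
cs=[eyes.camera(n) for n in("top","side")]
P=[np.hstack([c["extrinsics"][:3,:3].T,-(c["extrinsics"][:3,:3].T@c["extrinsics"][:3,3])[:,None]]) for c in cs]
K=[np.array([[c["fx"],0,c["cx"]],[0,c["fy"],c["cy"]],[0,0,1]]) for c in cs]
q=cv2.triangulatePoints(K[0]@P[0],K[1]@P[1],np.array([263.4,212.5]),np.array([278.,194.]));print("bundle",(q[:3]/q[3]).ravel())
E
```

```text
time: 3.63
ee_pos: [0.5587, 0.1479, 0.4045]
eef_rot: [0.145, 0.989, -0.0, -0.0]
ft_force: [-0.4, 0.1, 0.3]
width: 0.0358
grip_force: 0.0
t 3.63 tip [0.5586 0.1478 0.2225] rel catch cx,cy mm 32.7 -27.8 yaw err deg -2.03 tilt [-0.02 -0.03] F [-0.4  0.1  0.3] q [ 0.51  0.43 -1.09  1.55  0.38  1.4   0.67]
bundle [0.5311442  0.04766943 0.09188313]
```

```bash
python3 -m inch '[[0,0.06,0.3,0,0,-0.29],[0,0,0.6,0,0,0],[0,0,0.8,0,0,0],[0,0,0.6,0,0,0],[0,0,0.25,0,0,0]]' >/dev/null
python3 - <<'E'
from h import *
where(np.array([.534,.183]))
out=[]
for n,(x0,y0) in(("top",(160,150)),("side",(200,140))):
    c=eyes.camera(n);out.append(cv2.resize(c["pixels"][y0:y0+135,x0:x0+90+20,::-1],None,fx=3.6,fy=3.6,interpolation=2))
cv2.imwrite("pics/hover.png",np.hstack(out))
E
```

```text
t 4.15 tip [0.5575 0.1497 0.1165] rel catch cx,cy mm 31.1 -26.2 yaw err deg -0.47 tilt [-0.25 -0.08] F [-0.6  0.2 -0. ] q [ 0.46  0.52 -1.03  1.67  0.47  1.22  0.63]
```

View pics/hover.png

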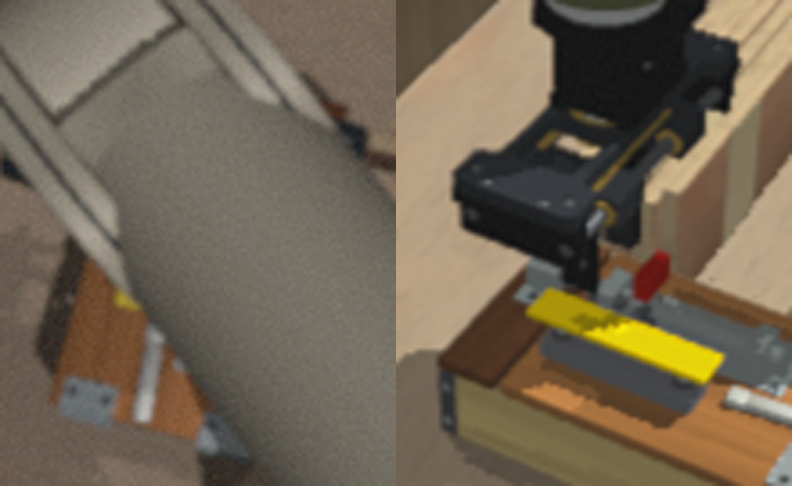

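The side view shows the left fingertip (bottom near (581,290) in the crop) above the far half of the catch bar. It sits about 20 mm on the keeper side of the red tab (652,275), and nothing is touched. The top view is blocked by the arm.

```bash
python3 - <<'E'
from h import *
c=eyes.camera("side");s=r.read_state();R=Ro.from_quat(s["eef_rot"]).as_matrix();p=np.array(s["ee_pos"])
print(s["width"])
for k in(1,-1):
  for off in (.018,.033):
    for xx in(-.0095,.0095): print(k,off,xx,((proj(c,p+R@[xx,k*off,.182])-[200,140])*3.6+[396,0]).round(0))
im=c["pixels"][180:260,220:310,::-1];cv2.imwrite("pics/side2.png",cv2.resize(im,None,fx=7,fy=7,interpolation=2))
E
```

```text
0.035972345684257764
1 0.018 -0.0095 [[567. 265.]]
1 0.018 0.0095 [[595. 276.]]
1 0.033 -0.0095 [[553. 279.]]
1 0.033 0.0095 [[582. 291.]]
-1 0.018 -0.0095 [[598. 231.]]
-1 0.018 0.0095 [[626. 241.]]
-1 0.033 -0.0095 [[611. 217.]]
-1 0.033 0.0095 [[639. 228.]]
```

View pics/side2.png

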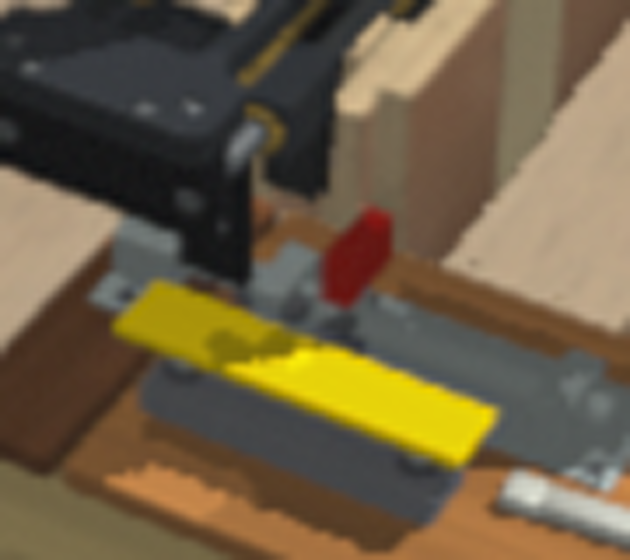

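The fingertip lands on the bar but toward its inner half, so I'll open slightly, move 2 mm in +y and back off 6 mm in x. Then I'll descend to just above the catch.

```bash
python3 -m inch '[[-0.1,0.03,0,0,0,-0.03],[-0.05,0.02,0,0,0,-0.02],[0,0,0.15,0,0,0],[0,0,0.2,0,0,0],[0,0,0,0,0,0]]' -0.035
python3 - <<'E'
from h import *
where(np.array([.534,.183]))
c=eyes.camera("side");im=c["pixels"][180:260,220:310,::-1];cv2.imwrite("pics/side3.png",cv2.resize(im,None,fx=7,fy=7,interpolation=2))
where(np.array([.534,.183]))
E
```

```text
time: 4.72
ee_pos: [0.5653, 0.1507, 0.2872]
eef_rot: [0.127, 0.992, -0.0, -0.001]
ft_force: [-0.7, 0.4, 0.2]
width: 0.042
grip_force: 0.0
t 4.72 tip [0.5651 0.1506 0.1052] rel catch cx,cy mm 38.2 -23.5 yaw err deg -0.02 tilt [-0.08 -0.04] F [-0.7  0.4  0.2] q [ 0.45  0.55 -1.02  1.67  0.49  1.21  0.63]
t 4.77 tip [0.5651 0.1508 0.1058] rel catch cx,cy mm 38.2 -23.3 yaw err deg -0.01 tilt [-0.08 -0.03] F [0.3 0.7 0.3] q [ 0.45  0.55 -1.02  1.67  0.49  1.21  0.63]
```

View pics/side3.png

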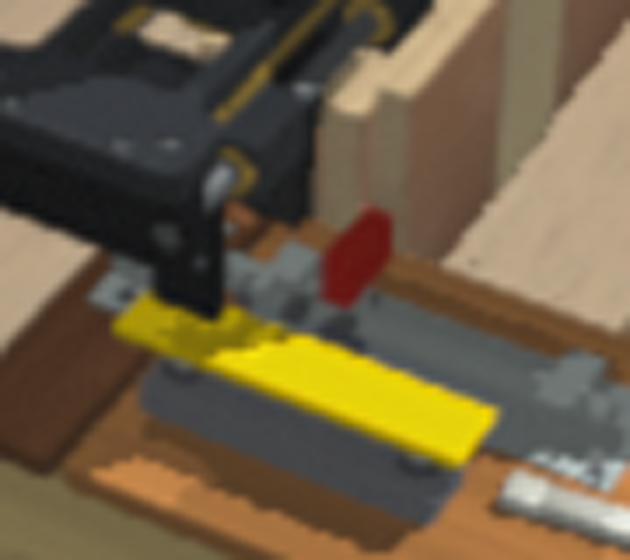

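The finger is over the keeper-side part of the bar, with its outer edge at mid-bar (corners (160,302) and (218,320)), and it is clear of the tab. Pressing now.

```bash
python3 -m inch '[[0,0.05,0.1,0,0,0],[0,0,0.13,0,0,0],[0,0,0.1,0,0,0],[0,0,0,0,0,0],[0,0,0,0,0,0]]'
python3 - <<'E'
from h import *
where(np.array([.534,.183]))
E
```

```text
time: 5.18
ee_pos: [0.5662, 0.1533, 0.2756]
eef_rot: [0.127, 0.992, 0.0, 0.0]
ft_force: [-1.0, 1.3, 3.5]
width: 0.0421
grip_force: 1.5
t 5.18 tip [0.5662 0.1533 0.0936] rel catch cx,cy mm 38.6 -20.6 yaw err deg 0.01 tilt [0.01 0.02] F [-1.   1.3  3.5] q [ 0.44  0.56 -1.01  1.68  0.51  1.19  0.62]
```

```bash
python3 -m inch '[[0,0,0.06,0,0,0],[0,0,0.06,0,0,0],[0,0,0.02,0,0,0],[0,0,0,0,0,0],[0,0,0,0,0,0]]'
python3 - <<'E'
from h import *
where(np.array([.534,.183]))
c=eyes.camera("side");im=c["pixels"][180:260,220:310,::-1];cv2.imwrite("pics/side4.png",cv2.resize(im,None,fx=7,fy=7,interpolation=2))
E
```

```text
time: 5.6
ee_pos: [0.5662, 0.1533, 0.2705]
eef_rot: [0.127, 0.992, 0.0, 0.0]
ft_force: [-1.9, 0.5, 8.6]
width: 0.0424
grip_force: 4.2
t 5.6 tip [0.5663 0.1533 0.0885] rel catch cx,cy mm 38.7 -20.6 yaw err deg 0.0 tilt [0.03 0.01] F [-1.9  0.5  8.6] q [ 0.43  0.57 -1.01  1.68  0.51  1.18  0.61]
```

View pics/side4.png

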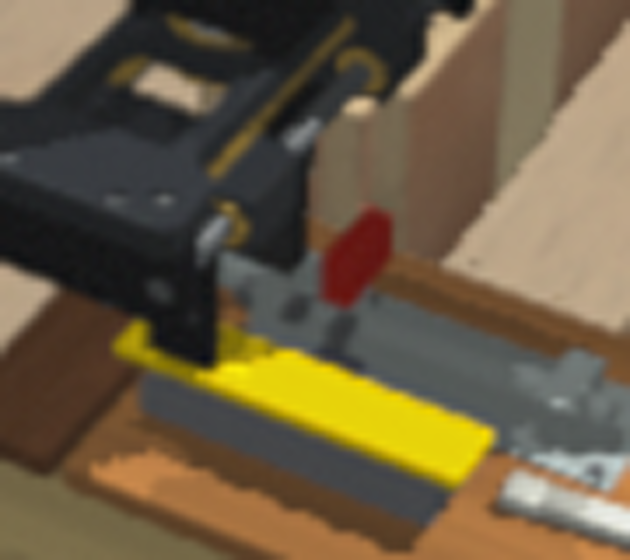

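The catch is visibly flat on its stop (8.6 N) and the finger is within the bar. Now I'll push along tool +x.

```bash
python3 -m inch '[[0.1,0,0,0,0,0],[0.1,0,0,0,0,0],[0.1,0,0,0,0,0],[0.1,0,0,0,0,0],[0.1,0,0,0,0,0]]'
python3 - <<'E'
from h import *
where(np.array([.534,.183]))
E
```

```text
time: 6.07
ee_pos: [0.5479, 0.1575, 0.2707]
eef_rot: [0.128, 0.992, 0.0, 0.002]
ft_force: [5.7, -0.5, 3.2]
width: 0.0419
grip_force: 3.6
t 6.07 tip [0.5487 0.1575 0.0887] rel catch cx,cy mm 20.6 -21.0 yaw err deg -0.09 tilt [0.22 0.  ] F [ 5.7 -0.5  3.2] q [ 0.45  0.54 -1.02  1.73  0.5   1.16  0.6 ]
```

```bash
python3 -m inch '[[0.1,0,0.02,0,0,0],[0.1,0,0,0,0,0],[0.1,0,0,0,0,0],[0.1,0,0,0,0,0],[0.1,0,0,0,0,0]]'
python3 - <<'E'
from h import *
where(np.array([.534,.183]))
E
```

```text
time: 6.48
ee_pos: [0.5294, 0.1622, 0.2706]
eef_rot: [0.128, 0.992, 0.0, 0.003]
ft_force: [8.3, -2.3, 7.4]
width: 0.0421
grip_force: 5.6
t 6.48 tip [0.5305 0.1622 0.0886] rel catch cx,cy mm 1.9 -21.0 yaw err deg -0.13 tilt [0.35 0.  ] F [ 8.3 -2.3  7.4] q [ 0.46  0.5  -1.04  1.77  0.48  1.14  0.58]
```

```bash
python3 -m inch '[[0.1,0,0.005,0,0,0],[0.1,0,0,0,0,0],[0.1,0,0,0,0,0],[0.1,0,0,0,0,0],[0.05,0,0,0,0,0]]'
python3 - <<'E'
from h import *
where(np.array([.534,.183]))
c=eyes.camera("side");im=c["pixels"][180:260,220:310,::-1];cv2.imwrite("pics/side5.png",cv2.resize(im,None,fx=7,fy=7,interpolation=2))
E
```

```text
time: 6.9
ee_pos: [0.5119, 0.1669, 0.2706]
eef_rot: [0.128, 0.992, 0.0, 0.003]
ft_force: [7.9, -2.1, 8.5]
width: 0.0417
grip_force: 5.5
t 6.9 tip [0.5131 0.1669 0.0886] rel catch cx,cy mm -16.2 -20.9 yaw err deg -0.12 tilt [ 0.36 -0.01] F [ 7.9 -2.1  8.5] q [ 0.48  0.47 -1.06  1.81  0.46  1.13  0.57]
```

View pics/side5.png

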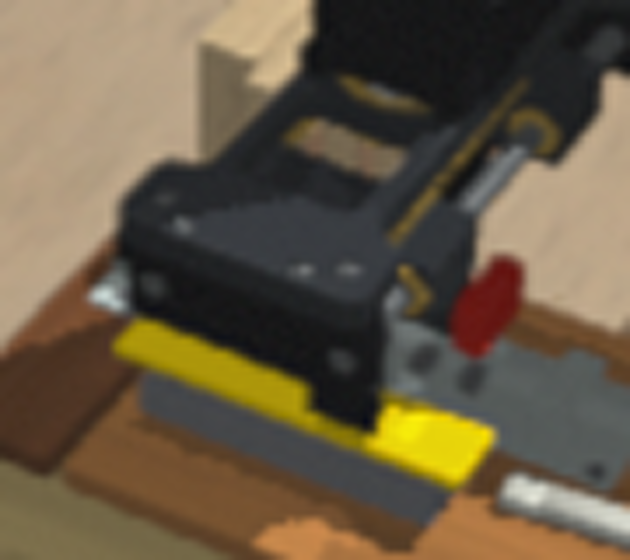

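The bolt tab has moved from (357,255) to (488,305), about 44 mm, and the catch is still down. I'll continue slowly to the stop.

```bash
python3 -m inch '[[0.05,0,0,0,0,0],[0.05,0,0,0,0,0],[0.04,0,0,0,0,0],[0,0,0,0,0,0],[0,0,0,0,0,0]]'
python3 - <<'E'
from h import *
where(np.array([.534,.183]))
E
```

```text
time: 7.37
ee_pos: [0.5072, 0.168, 0.2705]
eef_rot: [0.128, 0.992, 0.0, 0.004]
ft_force: [10.6, -3.1, 7.1]
width: 0.042
grip_force: 8.3
t 7.37 tip [0.5085 0.168  0.0885] rel catch cx,cy mm -20.9 -20.9 yaw err deg -0.12 tilt [ 0.43 -0.  ] F [10.6 -3.1  7.1] q [ 0.48  0.47 -1.07  1.82  0.46  1.12  0.57]
```

```bash
python3 -m inch '[[0.04,0,0,0,0,0],[0.04,0,0,0,0,0],[0.04,0,0,0,0,0],[0,0,0,0,0,0],[0,0,0,0,0,0]]'
python3 - <<'E'
from h import *
where(np.array([.534,.183]))
c=eyes.camera("side");im=c["pixels"][180:260,220:310,::-1];cv2.imwrite("pics/side6.png",cv2.resize(im,None,fx=7,fy=7,interpolation=2))
E
```

```text
time: 7.78
ee_pos: [0.5054, 0.1679, 0.271]
eef_rot: [0.129, 0.992, 0.001, 0.007]
ft_force: [30.5, -4.2, -5.8]
width: 0.0418
grip_force: 16.8
t 7.78 tip [0.5081 0.1681 0.0891] rel catch cx,cy mm -21.3 -21.0 yaw err deg -0.22 tilt [0.86 0.05] F [30.5 -4.2 -5.8] q [ 0.49  0.46 -1.07  1.83  0.45  1.11  0.57]
```

View pics/side6.png

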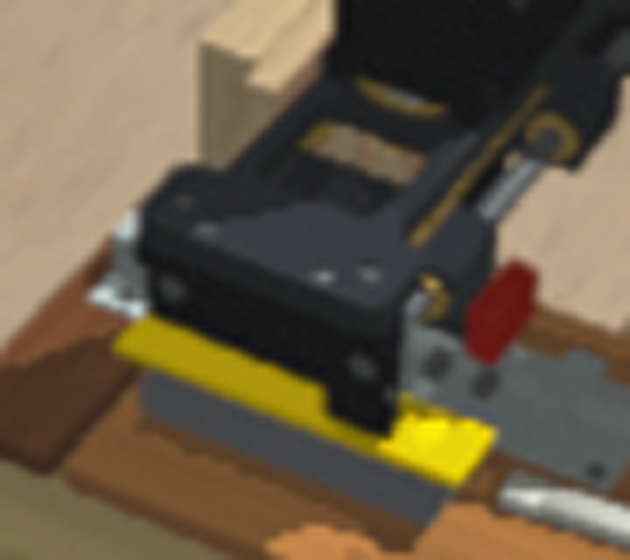

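The bolt is on its stop: 30 N, the tip has stopped advancing, and the tab is at (503,310). The catch is still down. I'll relax the push while holding the catch, then lift straight up.

```bash
python3 -m inch '[[-0.04,0,0.01,0,0,0],[-0.04,0,0.01,0,0,0],[0,0,0,0,0,0],[0,0,0,0,0,0],[0,0,0,0,0,0]]'
python3 -m inch '[[-0.06,0,0,0,0,0],[-0.06,0,0,0,0,0],[0,0,0,0,0,0],[0,0,0,0,0,0],[0,0,0,0,0,0]]'
python3 -m inch '[[0,0,-0.1,0,0,0],[0,0,-0.3,0,0,0],[0,0,-0.5,0,0,0],[0,0,-0.6,0,0,0],[0,0,-0.6,0,0,0]]'
python3 -m inch '[[0,0,-0.8,0,0,0],[0,0,-0.8,0,0,0],[0,0,-0.4,0,0,0],[0,0,0,0,0,0],[0,0,0,0,0,0]]'
python3 - <<'E'
from h import *
c=eyes.camera("side");im=c["pixels"][170:270,210:335,::-1];cv2.imwrite("pics/side7.png",cv2.resize(im,None,fx=5.6,fy=5.6,interpolation=2))
for col,z in(("y",.096),("r",.106)):
    m,st,ce=blob(c,col);print(col,st,ce)
E
```

```text
time: 8.25
ee_pos: [0.5066, 0.1681, 0.2705]
eef_rot: [0.128, 0.992, 0.0, 0.005]
ft_force: [14.5, -4.9, 12.2]
width: 0.0418
grip_force: 12.5
time: 8.67
ee_pos: [0.5083, 0.1683, 0.27]
eef_rot: [0.127, 0.992, -0.0, 0.001]
ft_force: [-6.8, -5.8, 24.6]
width: 0.0419
grip_force: 15.4
time: 9.08
ee_pos: [0.5074, 0.1678, 0.3525]
eef_rot: [0.127, 0.992, -0.0, -0.001]
ft_force: [0.9, -0.2, 0.9]
width: 0.0421
grip_force: 0.0
time: 9.5
ee_pos: [0.5077, 0.168, 0.4323]
eef_rot: [0.127, 0.992, -0.0, 0.0]
ft_force: [-0.1, -0.7, -0.9]
width: 0.0419
grip_force: 0.0
y [236 220  55  27 528] [263.28787879 232.86931818]
r [287 218   9  13  75] [291.2        224.10666667]
```

View pics/side7.png

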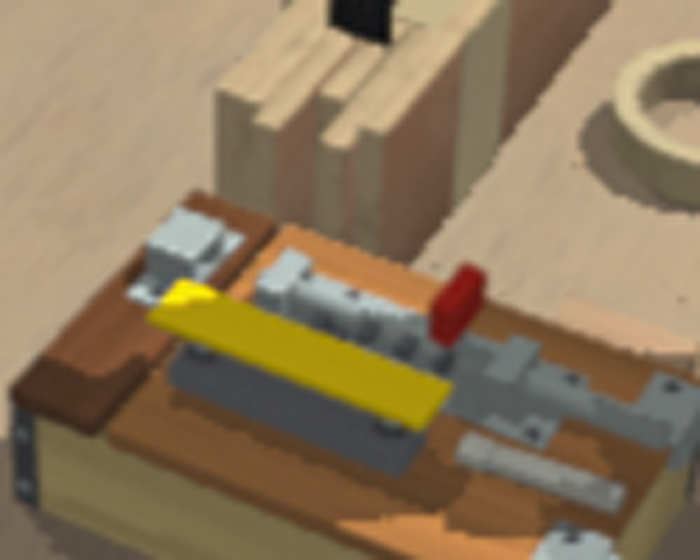

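The catch is back up: its blob is within 0.2 px of where it started. The tab is back by (20,8.5) px, which is about 50 mm, and the key is in place. The hand is clear, so I'm handing in.

```bash
python3 -c "
from bench import job
print(job.close_job())"
```

```text
the job is handed in; nothing more can be done
None
```

I held the catch down while pushing the bolt back to its stop, then released it: the last side picture shows the catch sprung back up, the bolt about 50 mm back, the key in place and the hand clear. The job is handed in; no verdict was shown.

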